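# Start the label printer and hold its feed bar

## Task

Start the label printer with the fingertips: press the raised end of the rocker switch down until it has tipped fully over, then push the round key on the counter box beside it all the way in so that it stays in, and then press the printer's long feed bar fully down and finish while still holding it down with the fingers. Keep to this order: do not press the round key or the feed bar early, and never press the square key. Nothing is to be grasped, lifted or moved; leave the other things on the table as they are.

Things in the scene. Friction and masses are not known exactly. Their poses are not given: they have to be found in the camera images.
- rocker_raised_end (a point): Point on the top face of the raised half of the rocker switch (on the printer), 26 mm out from its hinge, on its centre line; moves and tilts with it. The rocker is a plain white V-shaped paddle, 64 mm long (front to back), 28 mm wide, in a dark 84 x 46 mm bezel, hinged under its middle. Its front half (the printer's -x) stands up, the rear half is level.
- rocker (a joint): Tilt of the rocker in rad: 0 to 0.05 at the start (front half up at a slope of 0.35 to 0.4 rad); 0.4 = tipped fully over, against its stop, front half level and rear half up. Pressed straight down with 3 to 4 N near its end, the raised end sinks about 10 mm; the rocker stays where it is left.
- round_key_top (a point): Centre of the flat top of the round key (on the counter box): plain white cylinder 30 mm across on a dark 48 x 48 mm bezel, standing 14 mm above the bezel. Axes as the counter box, z up. It is pushed straight down 8 mm with about 4 N against friction, has no spring, and stays in where it is left.
- round_key (a joint): How far the round key is pushed in, m: 0 to 0.001 at the start, 0.008 = fully in.
- square_key_top (a point): Centre of the flat top of the square key (on the counter box, 84 mm beside the round key): plain white, 28 x 28 mm, same bezel and height as the round key. Sprung. Not to be pressed.
- square_key (a joint): How far the square key is pressed, m: 0 up, 0.008 fully down.
- feed_bar_top (a point): Centre of the flat top of the long feed bar (on the printer, 86 mm beside the rocker): plain white key 70 mm long (front to back), 26 mm wide, on a dark 84 x 46 mm bezel, standing 14 mm above it. Axes as the printer, z up. It goes straight down 8 mm against a spring (2 N at first, 6 N fully down) and springs back when let go.
- feed_bar (a joint): How far the feed bar is pressed, m: 0 up, 0.008 fully down.
- printer: Label printer, fixed: white case 200 (x, depth) x 170 (y, width) mm. Its front deck, 81 mm high, carries rocker and feed bar side by side, in either order, 45 mm in front of the origin; from 15 mm behind the origin the roll cover rises to 112 mm. Origin at the centre of its underside; x points to its back, z up. It stands left or right of the counter box.
- counter_box: Counter box, fixed to the table: white case 130 (x, depth) x 170 (y, width) mm, top 60 mm high, with the round and square keys side by side, in either order, 22 mm in front of the origin; behind them a dark display bar 69 mm high. Origin at the centre of its underside; x points to its back, z up.
- timer: Loose white pocket timer, 70 x 66 x 21 mm, between the two machines; origin at the centre of its underside. Leave alone.
- cake: Loose ring cake with chocolate bits, 82 mm across, 35 mm high, between the two machines; origin at its underside. Leave alone.
- marker: Loose marker pen, 135 mm long, 17 mm thick, lying behind the cake; origin at its underside. Leave alone.
- tongs: Loose steel tongs, 317 mm long, 36 mm high, lying at the right side; origin at the underside. Leave alone.

How it is judged:
On the way, in this order (a step that is already met when the one before it is completed fails the run):
1. the rocker is tipped over (value of joint rocker above 0.34 rad), for 0.1 s.
2. the round key is pushed in (value of joint rocker above 0.34 rad and value of joint round_key above 0.006 m), for 0.1 s.
3. the feed bar is pressed down by the fingers (all of step 2 and value of joint feed_bar above 0.0055 m and contact force between the fingers and feed_bar above 1 N), for 0.2 s.
At the end, for the whole second after the job is handed in: The rocker is tipped over (at least 0.34 of 0.4 rad), the round key is in (at least 6 of 8 mm), the square key is up (under 2 mm), and the fingers hold the feed bar down (at least 5.5 of 8 mm, with more than 1 N) (all of step 3 and value of joint square_key below 0.002 m); the arm keeps its last pose, push and grip.
It fails at once if the round key is pushed (over 3 mm) before the rocker is over (value of joint round_key above 0.003 m and value of joint rocker below 0.3 rad).
It fails at once if the feed bar is pressed (over 3 mm) before the rocker is over (value of joint feed_bar above 0.003 m and value of joint rocker below 0.3 rad).
It fails at once if the feed bar is pressed (over 3 mm) before the round key is in (value of joint feed_bar above 0.003 m and value of joint round_key below 0.005 m).
It fails at once if the square key is pressed (over 3 mm) (value of joint square_key above 0.003 m).
It fails at once if another thing on the table is moved or lifted (over 15 mm) (distance of any of timer, cake, marker, tongs from where it was at the start of the episode above 0.015 m).
It also fails if it takes over 64 s, if anything falls off the work surface, if the arm or the gripper's body presses on something with over 40 N, if the wrist force passes 120 N, or if a joint passes its speed limit or range.

## Robot

A 7-joint arm with a two-finger parallel gripper is mounted at the origin on a cart in front of the work surface, level with it; the furniture and walls round the work are solid. World frame = base frame: x ahead of the robot, y to its left, z up, the work surface at z = 0. Lengths are in m, angles in rad, forces in N, time in s.
With the tool pointing down it reaches from about 0.35 to 0.9 m from the base axis. Payload 7.2 kg.
Tool frame: the origin (TCP) lies at the very end of the fingers, on their centre line; the grasp point (between the pads) lies 19 mm behind it; z points along the fingers, y is the line along which they close (so a half turn about z gives the same grasp; the last joint's range is limited). The gripper opens to 88 mm and grips with 3 to 60 N. Pads are 20 mm wide; open, the fingers measure 115 mm over their backs; the gripper's body (75 mm by 178 mm) begins 61 mm behind the grasp point.
Start: joints at [1.082, 0.411, -0.013, 1.596, 0.006, 1.134, -0.082], TCP at [0.255, -0.57, 0.223] pointing down, gripper open.
Joint ranges: [-2.95, 2.95], [-0.29, 1.99], [-1.47, 1.44], [0.14, 2.54], [-1.03, 4.17], [0.13, 1.85], [-2.86, 2.86]. Speed limits (rad/s): [2.39, 2.39, 3.01, 3.01, 3.14, 3.14, 3.14].

## Interface

Orientations are given as a 3x3 rotation matrix whose columns are the frame's x, y, z axes.
In Python, from plant import bot gives the robot as it stands.
- The arm moves only by the tool jog_arm, never from a script. Its argument "steps" is a list that holds one entry, the list of rows, each a list of 7 numbers: the shift along the tool's x, y, z as a fraction of full scale, then the turn, a rotation vector about the tool's x, y, z as a fraction of full scale, then the opening, from -1 (shut) to 1 (fully open). A call has 1 to 20 rows; each row is the pose to reach, as a shift and turn from the pose commanded when the call began, along the tool's axes at that moment; what a row does not reach only later rows make up. Full scale, the value 1, is 40 cm for a shift and 30 degrees for a turn. A row lasts 1/8 s, in which the tool goes at most 62.5 mm and 10.7 degrees, less where a joint would pass 70% of its speed; a pose out of reach is approached as far as the arm can. A call with a number of a shift or a turn outside -1 to 1 is refused whole. A call with a gripper value outside its range is refused whole. The fingers move at their own pace and stop on an object; the grip force is fixed at half the most. Time passes only in rows, so rows that repeat a pose let the fingers close. It gives the time, the measured TCP pose, the force, the opening and the grip force at its end, in the units of the state.
- bot.state(): the state, without advancing time (a new reading comes with each control period).
- bot.capture(name): name is "scene" or "top" or "wrist"; returns the picture (384x512x3 uint8, blue, green, red); there is no depth.
- bot.camera_params(name): a dict with "fx", "fy", "cx", "cy" (pixels), "camera_from_world" (4x4, takes a point from world to camera coordinates); the wrist camera has in their place "hand_eye" (4x4, takes a point from camera to tool coordinates, whose origin is the TCP and whose axes are the flange's). Camera axes: x right, y down, z forward; pixel columns grow to the right and rows downward; lengths in m; the calibration is good to about 2 mm. The wrist camera is an equidistant fisheye: a pixel r from the principal point sees the ray r / f radians off the axis. A picture is of the moment at which its call begins: read the wrist's pose just before it. camera_params takes no time and is no camera call.
- bot.hand_in(): hands the job in; it is judged then, once.
Trained networks look in the newest picture that a camera, given by its name, has taken for a name from the list of things; names that differ only in an ending like _2 or _b are one class to them, and where a whole thing is asked for, a point or a joint stands for the part that bears it (a point fixed in the world has none). Each returns a list of dicts, best first, with "conf" (0 to 1); they miss things now and then, are a little off and sometimes report something else, mostly with a low value. They report only what shows in the picture. A call takes as long as a camera call.
- bot.outline_of(camera, name): "pixels" (384x512 bool, what is visible of it) and "position" ([row, column] in pixels, amid what is visible of it).
The state is a dict: "clock": time; "joint_pos": joint angles; "dq": joint speeds; "effort": joint torques, N m; "tcp_pos": TCP position; "tool_rot": TCP orientation; "ft_force": force on the tool from outside, world axes, zero at the start; "torque": the same for the moment, N m; "width": finger opening in m; "finger_force": force on a finger pad.
Only numpy, scipy, OpenCV 4.12 (cv2) and the standard library are available. Lean on these libraries where they do the work, as an engineer would, in place of code of your own. Each camera call takes 0.05 s, during which the arm holds its last target. There are 200 camera calls.

## Working session

There is one attempt and no reset: what is moved stays moved. The work goes in short steps, Python scripts to look and compute and a tool call to move; the robot and the scene stay as the last step left them, time stands still between calls to the robot, and variables do not carry over. Pictures are saved under pics/ and viewed, at most 10 in all, crops included, and the job is handed in when it is done.

Besides the shell and the picture viewer there is one more tool, called after "Request:" as name(argument=value, ...) on one line, values as JSON. jog_arm: Moves the arm, as the interface text tells. Its arguments: {"type":"object","properties":{"steps":{"type":"array"}},"required":["steps"]}

```bash
mkdir -p pics; ls; python3 - <<'E'
from plant import bot
import cv2,numpy as np
np.set_printoptions(precision=4,suppress=True)
for c in ["scene","top"]:
    im=bot.capture(c); cv2.imwrite(f"pics/{c}0.png",im)
    p=bot.camera_params(c); print(c,p)
    for n in ["rocker_raised_end","round_key_top","square_key_top","feed_bar_top","printer","counter_box"]:
        print(n,[(round(d["conf"],2),np.round(d["position"],1),int(d["pixels"].sum())) for d in bot.outline_of(c,n)])
print(bot.state())
E
```

```text
pics
scene {'fx': 397.6130366745375, 'fy': 397.6130366745375, 'cx': 254.28557355220673, 'cy': 191.0103270068237, 'camera_from_world': array([[-0.8863, -0.4631, -0.0068,  0.4553],
       [-0.3568,  0.6918, -0.6278,  0.3819],
       [ 0.2954, -0.5539, -0.7784,  0.96  ],
       [ 0.    ,  0.    ,  0.    ,  1.    ]])}
rocker_raised_end [(0.59, array([186.7, 302. ]), 198)]
round_key_top []
square_key_top []
feed_bar_top [(0.55, array([167.1, 308.1]), 173)]
printer [(0.71, array([181.8, 283.3]), 3189), (0.69, array([186.4, 303.5]), 162)]
counter_box [(0.78, array([290., 219.]), 2890)]
top {'fx': 401.53661393228793, 'fy': 401.53661393228793, 'cx': 252.73720548858194, 'cy': 191.96694205675038, 'camera_from_world': array([[-0.028 , -0.9996,  0.0054, -0.154 ],
       [-0.9914,  0.0271, -0.1283,  0.643 ],
       [ 0.1281, -0.0089, -0.9917,  1.3354],
       [ 0.    ,  0.    ,  0.    ,  1.    ]])}
rocker_raised_end [(0.6, array([238.2, 276.2]), 164)]
round_key_top [(0.63, array([232. , 158.8]), 53)]
square_key_top []
feed_bar_top [(0.7, array([231.4, 300.1]), 166)]
printer [(0.95, array([215. , 285.5]), 2297)]
counter_box [(0.73, array([218.3, 168.9]), 1621)]
{'clock': 0.7, 'joint_pos': array([ 1.0818,  0.4111, -0.0127,  1.5962,  0.0056,  1.1343, -0.0822]), 'dq': array([ 0.0002, -0.0021,  0.0014,  0.002 , -0.0005,  0.0006, -0.0001]), 'effort': array([ -0.0009, -58.756 ,   0.6406, -29.1334,  -0.0536,   0.0103,
        -0.    ]), 'tcp_pos': array([ 0.2553, -0.5705,  0.2227]), 'tool_rot': array([[ 0.9128,  0.4085,  0.    ],
       [ 0.4085, -0.9128, -0.    ],
       [ 0.    ,  0.    , -1.    ]]), 'ft_force': array([ 0.7624, -0.5334,  1.2821]), 'torque': array([ 0.0189, -0.0097, -0.0046]), 'finger_force': 0.0, 'width': 0.088013411199454}
```

```bash
python3 - <<'E'
import cv2
im=cv2.imread("pics/top0.png")[150:290,110:350]; cv2.imwrite("pics/a.png",cv2.resize(im,None,fx=3.3,fy=3.3,interpolation=cv2.INTER_CUBIC))
im=cv2.imread("pics/scene0.png"); cv2.imwrite("pics/b.png",cv2.resize(im,None,fx=1.5,fy=1.5,interpolation=cv2.INTER_CUBIC))
E
```

```text
(no output)
```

View pics/a.png

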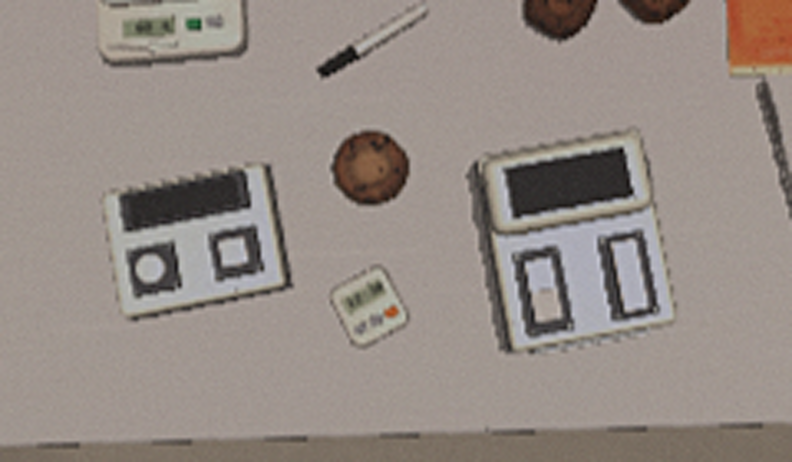

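View pics/b.png

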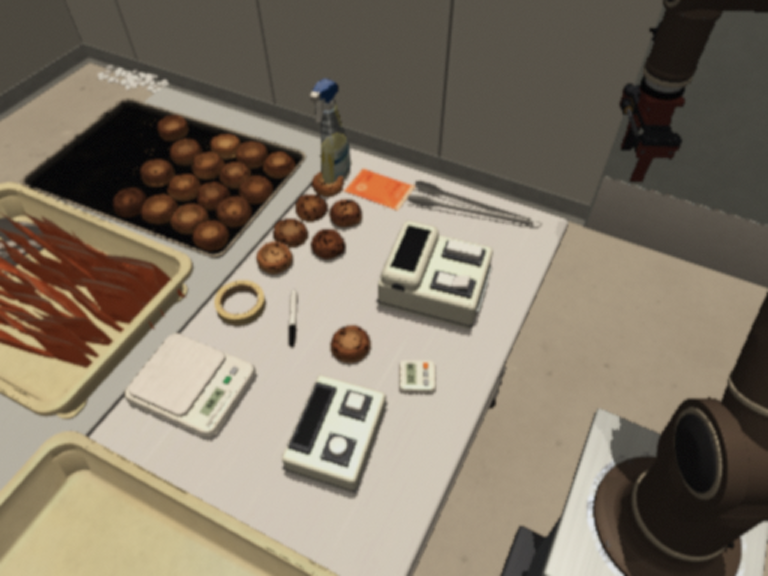

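```bash
cat > h.py <<'E'
from plant import bot
import cv2,numpy as np
np.set_printoptions(precision=4,suppress=True)
def ray_plane(c,px,z):
    "px=(row,col) -> world point at height z, from a fixed camera"
    p=bot.camera_params(c);T=p["camera_from_world"];R=T[:3,:3]
    d=R.T@np.array([(px[1]-p["cx"])/p["fx"],(px[0]-p["cy"])/p["fy"],1]);o=-R.T@T[:3,3]
    return o+d*(z-o[2])/d[2]
def wrist_plane(px,z,s):
    p=bot.camera_params("wrist");H=np.array(p["hand_eye"])
    v=np.array([(px[1]-p["cx"])/p["fx"],(px[0]-p["cy"])/p["fy"]]);r=np.hypot(*v)
    d=np.array([*(np.sin(r)*v/r),np.cos(r)])
    R=s["tool_rot"];o=s["tcp_pos"]+R@H[:3,3];d=R@H[:3,:3]@d
    return o+d*(z-o[2])/d[2]
def shift(target,s=None):
    s=s or bot.state()
    return s["tool_rot"].T@(np.array(target)-s["tcp_pos"])/0.4
def yawturn(yaw,s=None):
    "turn (fraction) about tool z so that tool x points to world yaw (mod pi)"
    s=s or bot.state();x=s["tool_rot"][:,0];a=-(yaw-np.arctan2(x[1],x[0]))
    a=(a+np.pi/2)%np.pi-np.pi/2
    return np.degrees(a)/30
E
python3 - <<'E'
from h import *
f=lambda c,r:(150+r/3.3,110+c/3.3)
for n,px,z in [("rocker",f(543,291),.088),("feed",f(630,275),.095),("round",f(152,268),.074),("sq",f(235,252),.074)]:
    print(n,ray_plane("top",px,z))
print(ray_plane("top",(231.4,300.1),.095),ray_plane("top",(232,158.8),.074),ray_plane("scene",(167.1,308.1),.095))
E
```

```text
rocker [ 0.4784 -0.2383  0.088 ]
feed [ 0.4916 -0.3242  0.095 ]
round [0.5124 0.1514 0.074 ]
sq [0.526  0.0684 0.074 ]
[ 0.4979 -0.3218  0.095 ] [0.5095 0.1424 0.074 ] [ 0.4939 -0.316   0.095 ]
```

```bash
python3 - <<'E'
from h import *
print(shift([.42,-.27,.24]),yawturn(np.radians(9)))
E
```

```text
[ 0.6827 -0.5174 -0.0433] 0.5037208042426033
```

Request:
jog_arm(steps=[[[0.15, -0.11, -0.04, 0, 0, 0.2, -1], [0.3, -0.22, -0.04, 0, 0, 0.5, -1], [0.42, -0.33, -0.04, 0, 0, 0.5, -1], [0.55, -0.43, -0.04, 0, 0, 0.5, -1], [0.68, -0.517, -0.04, 0, 0, 0.5, -1], [0.68, -0.517, -0.04, 0, 0, 0.5, -1], [0.68, -0.517, -0.04, 0, 0, 0.5, -1], [0.68, -0.517, -0.04, 0, 0, 0.5, -1]]])

```text
clock: 1.7
tcp_pos: [0.4185, -0.2717, 0.2387]
tool_rot: [[0.988, 0.157, -0.0], [0.157, -0.988, -0.001], [-0.0, 0.001, -1.0]]
ft_force: [-0.1, 0.6, -0.0]
width: 0.0113
finger_force: 0.0
```

```bash
python3 - <<'E'
from h import *
s=bot.state();print(s["clock"],s["tcp_pos"],s["tool_rot"],s["width"])
im=bot.capture("wrist");cv2.imwrite("pics/w1.png",cv2.resize(im,None,fx=1.5,fy=1.5,interpolation=cv2.INTER_CUBIC))
for n,z in [("rocker_raised_end",.095),("feed_bar_top",.098),("printer",.081)]:
  for d in bot.outline_of("wrist",n):
    c,(w,h),a=cv2.minAreaRect(cv2.findNonZero(d["pixels"].astype(np.uint8)))
    print(n,round(d["conf"],2),np.round(d["position"]),c,w,h,a,wrist_plane(d["position"],z,s))
E
```

```text
1.7 [ 0.4185 -0.2717  0.2387] [[ 0.9875  0.1574 -0.0003]
 [ 0.1574 -0.9875 -0.0006]
 [-0.0004  0.0006 -1.    ]] 0.01134443171633431
rocker_raised_end 0.69 [122. 230.] (229.5, 120.99998474121094) 26.999996185302734 59.99999237060547 0.0 [ 0.4788 -0.2394  0.095 ]
feed_bar_top 0.92 [123. 313.] (313.0, 121.5) 67.0 28.0 90.0 [ 0.4921 -0.3229  0.098 ]
feed_bar_top 0.68 [ 15. 128.] (126.5, 18.5) 37.0 57.0 90.0 [ 0.584  -0.1104  0.098 ]
printer 0.85 [ 63. 270.] (270.0, 85.0) 170.0 160.0 90.0 [ 0.5484 -0.2698  0.081 ]
```

View pics/w1.png

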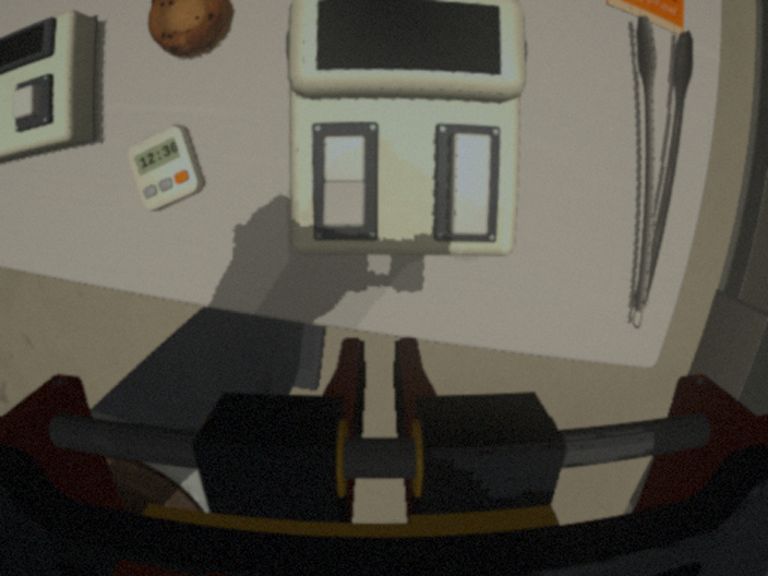

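```bash
python3 - <<'E'
from h import *
x=np.array([.9875,.157])
p=np.array([.480,-.239])-.023*x
print(p,shift([*p,.12]),yawturn(np.arctan2(.157,.9875)))
E
```

```text
[ 0.4573 -0.2426] [ 0.1075 -0.0569  0.2964] -0.0017448836616191772
```

Request:
jog_arm(steps=[[[0.1075, -0.057, 0.15, 0, 0, 0, -1], [0.1075, -0.057, 0.27, 0, 0, 0, -1], [0.1075, -0.057, 0.31, 0, 0, 0, -1], [0.1075, -0.057, 0.325, 0, 0, 0, -1], [0.1075, -0.057, 0.335, 0, 0, 0, -1], [0.1075, -0.057, 0.335, 0, 0, 0, -1]]])

```text
clock: 2.65
tcp_pos: [0.4583, -0.2424, 0.106]
tool_rot: [[0.988, 0.157, 0.002], [0.157, -0.988, -0.001], [0.002, 0.002, -1.0]]
ft_force: [-0.4, -0.8, 0.9]
width: 0.0
finger_force: 0.5
```

Now press down about 12 mm gradually.

Request:
jog_arm(steps=[[[0, 0, 0.008, 0, 0, 0, -1], [0, 0, 0.016, 0, 0, 0, -1], [0, 0, 0.024, 0, 0, 0, -1], [0, 0, 0.03, 0, 0, 0, -1], [0, 0, 0.03, 0, 0, 0, -1]]])

```text
clock: 3.28
tcp_pos: [0.4581, -0.2417, 0.0957]
tool_rot: [[0.987, 0.158, 0.001], [0.158, -0.987, -0.001], [0.001, 0.001, -1.0]]
ft_force: [-13.5, 2.4, 37.5]
width: 0.0003
finger_force: 18.7
```

Request:
jog_arm(steps=[[[-0.02, 0, -0.06, 0, 0, 0, -1], [-0.1, 0, -0.25, 0, 0, 0, -1], [-0.1, 0, -0.3, 0, 0, 0, -1], [-0.1, 0, -0.3, 0, 0, 0, -1]]])

```text
clock: 3.78
tcp_pos: [0.42, -0.2483, 0.2154]
tool_rot: [[0.987, 0.158, 0.006], [0.158, -0.987, -0.003], [0.005, 0.004, -1.0]]
ft_force: [-0.8, -0.0, -0.8]
width: 0.0007
finger_force: 0.0
```

```bash
python3 - <<'E'
from h import *
s=bot.state();print(s["clock"],s["tcp_pos"],s["ft_force"])
im=bot.capture("wrist");cv2.imwrite("pics/w2.png",cv2.resize(im[60:200,180:380],None,fx=4,fy=4,interpolation=cv2.INTER_CUBIC))
for n,z in [("rocker_raised_end",.095),("feed_bar_top",.098)]:
  for d in bot.outline_of("wrist",n):
    print(n,round(d["conf"],2),np.round(d["position"]),wrist_plane(d["position"],z,s))
E
```

```text
3.775 [ 0.42   -0.2483  0.2154] [-0.8285 -0.0195 -0.7659]
rocker_raised_end 0.62 [130. 254.] [ 0.4785 -0.2411  0.095 ]
```

View pics/w2.png

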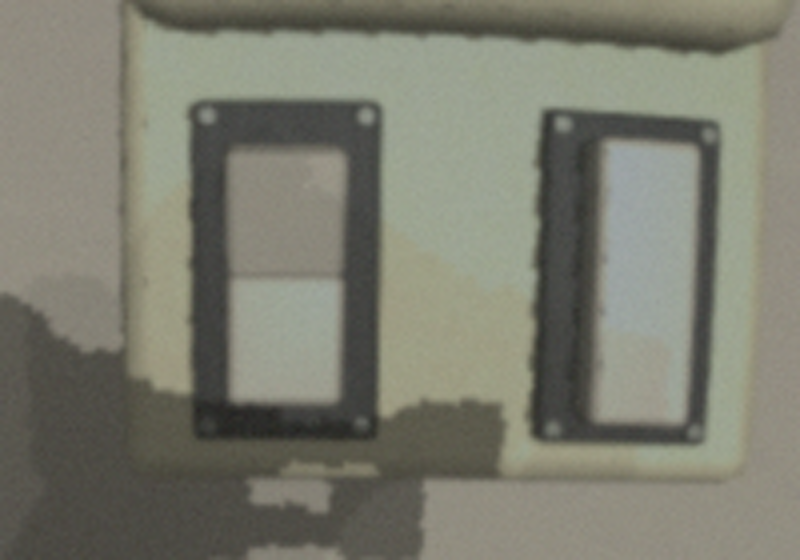

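```bash
python3 - <<'E'
from h import *
print(shift([.44,.13,.2]))
E
```

```text
[ 0.2032 -0.922   0.0297]
```

Request:
jog_arm(steps=[[[0, -0.1, 0, 0, 0, 0, -1], [0.03, -0.25, 0, 0, 0, 0, -1], [0.06, -0.4, 0, 0, 0, 0, -1], [0.1, -0.55, 0, 0, 0, 0, -1], [0.13, -0.7, 0, 0, 0, 0, -1], [0.17, -0.82, 0.02, 0, 0, 0, -1], [0.203, -0.922, 0.03, 0, 0, 0, -1], [0.203, -0.922, 0.03, 0, 0, 0, -1], [0.203, -0.922, 0.03, 0, 0, 0, -1]]])

```text
clock: 5.05
tcp_pos: [0.4396, 0.1288, 0.1994]
tool_rot: [[0.987, 0.159, -0.003], [0.159, -0.987, -0.001], [-0.003, 0.0, -1.0]]
ft_force: [0.0, -1.2, 0.0]
width: 0.0007
finger_force: 0.0
```

```bash
python3 - <<'E'
from h import *
s=bot.state();print(s["clock"],s["tcp_pos"],s["ft_force"])
im=bot.capture("wrist");cv2.imwrite("pics/w3.png",cv2.resize(im,None,fx=1.5,fy=1.5,interpolation=cv2.INTER_CUBIC))
for n,z in [("round_key_top",.077),("square_key_top",.077)]:
  for d in bot.outline_of("wrist",n):
    w=wrist_plane(d["position"],z,s);print(n,round(d["conf"],2),np.round(d["position"]),w,shift([*w[:2],.09],s))
E
```

```text
5.05 [0.4396 0.1288 0.1994] [ 0.0125 -1.2137  0.0126]
round_key_top 0.79 [110. 240.] [0.5137 0.1524 0.077 ] [ 0.1931 -0.0288  0.273 ]
square_key_top 0.91 [113. 326.] [0.5257 0.071  0.077 ] [0.1904 0.1767 0.273 ]
```

View pics/w3.png

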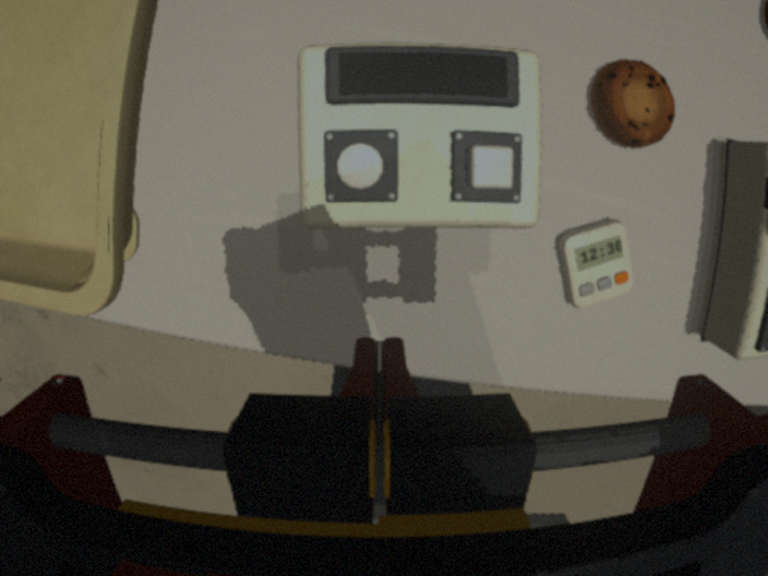

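Request:
jog_arm(steps=[[[0.1, -0.029, 0.05, 0, 0, 0, -1], [0.193, -0.029, 0.15, 0, 0, 0, -1], [0.193, -0.029, 0.24, 0, 0, 0, -1], [0.193, -0.029, 0.27, 0, 0, 0, -1], [0.193, -0.029, 0.275, 0, 0, 0, -1], [0.193, -0.029, 0.275, 0, 0, 0, -1]]])

```text
clock: 5.95
tcp_pos: [0.5152, 0.1531, 0.092]
tool_rot: [[0.987, 0.158, 0.002], [0.158, -0.987, 0.0], [0.002, 0.0, -1.0]]
ft_force: [0.3, -0.9, -0.4]
width: 0.0004
finger_force: 0.0
```

Request:
jog_arm(steps=[[[0, 0, 0.01, 0, 0, 0, -1], [0, 0, 0.02, 0, 0, 0, -1], [0, 0, 0.03, 0, 0, 0, -1], [0, 0, 0.035, 0, 0, 0, -1], [0, 0, 0.035, 0, 0, 0, -1]]])

```text
clock: 6.58
tcp_pos: [0.5147, 0.1531, 0.0765]
tool_rot: [[0.987, 0.158, 0.0], [0.158, -0.987, 0.0], [0.0, -0.0, -1.0]]
ft_force: [0.4, -1.0, 0.4]
width: 0.0002
finger_force: 0.4
```

Request:
jog_arm(steps=[[[0, 0, 0.005, 0, 0, 0, -1], [0, 0, 0.01, 0, 0, 0, -1], [0, 0, 0.015, 0, 0, 0, -1], [0, 0, 0.015, 0, 0, 0, -1]]])

```text
clock: 7.08
tcp_pos: [0.515, 0.1532, 0.074]
tool_rot: [[0.987, 0.158, 0.002], [0.158, -0.987, -0.001], [0.002, 0.002, -1.0]]
ft_force: [-11.6, -5.4, 38.9]
width: 0.0004
finger_force: 19.2
```

Request:
jog_arm(steps=[[[0, 0, -0.03, 0, 0, 0, -1], [-0.1, 0, -0.15, 0, 0, 0, -1], [-0.19, 0.1, -0.3, 0, 0, 0, -1], [-0.19, 0.1, -0.3, 0, 0, 0, -1], [-0.19, 0.1, -0.3, 0, 0, 0, -1]]])

```text
clock: 7.7
tcp_pos: [0.4464, 0.101, 0.1911]
tool_rot: [[0.988, 0.157, 0.002], [0.157, -0.988, -0.0], [0.002, 0.0, -1.0]]
ft_force: [-0.3, -0.2, -0.4]
width: 0.0003
finger_force: 0.0
```

```bash
python3 - <<'E'
from h import *
s=bot.state();print(s["clock"],s["tcp_pos"],s["ft_force"])
im=bot.capture("wrist");a=cv2.resize(im[60:160,200:370],None,fx=4.5,fy=4.5,interpolation=cv2.INTER_CUBIC)
cv2.imwrite("pics/w4.png",a)
for n in ["round_key_top","square_key_top"]:
  for d in bot.outline_of("wrist",n): print(n,round(d["conf"],2),d["position"])
print(shift([.43,-.30,.2],s), shift([.4925,-.323,.115],s))
E
```

```text
7.7 [0.4464 0.101  0.1911] [-0.2912 -0.244  -0.4278]
round_key_top 0.57 [115.6, 210.2]
round_key_top 0.28 [108.6, 296.4]
square_key_top 0.89 [114.9, 298.2]
[-0.1975  0.9837 -0.0222] [-0.0526  1.0648  0.1906]
```

View pics/w4.png

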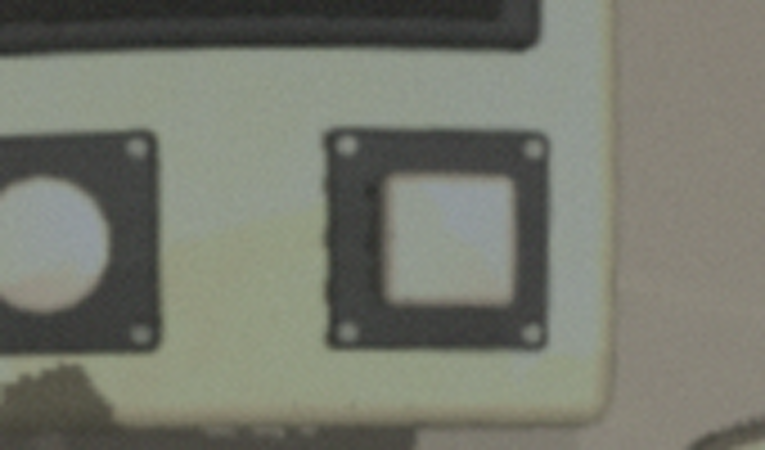

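Request:
jog_arm(steps=[[[-0.03, 0.12, -0.02, 0, 0, 0, -1], [-0.06, 0.27, -0.02, 0, 0, 0, -1], [-0.1, 0.42, -0.02, 0, 0, 0, -1], [-0.13, 0.57, -0.02, 0, 0, 0, -1], [-0.16, 0.72, -0.02, 0, 0, 0, -1], [-0.18, 0.86, -0.02, 0, 0, 0, -1], [-0.197, 0.984, -0.022, 0, 0, 0, -1], [-0.197, 0.984, -0.022, 0, 0, 0, -1], [-0.197, 0.984, -0.022, 0, 0, 0, -1]]])

```text
clock: 8.98
tcp_pos: [0.4307, -0.2983, 0.1978]
tool_rot: [[0.987, 0.159, -0.002], [0.159, -0.987, 0.002], [-0.002, -0.002, -1.0]]
ft_force: [0.2, -0.4, 0.4]
width: 0.0006
finger_force: 0.0
```

```bash
python3 - <<'E'
from h import *
s=bot.state();print(s["clock"],s["tcp_pos"],s["ft_force"])
im=bot.capture("wrist")
cv2.imwrite("pics/w5.png",cv2.resize(im[50:200,150:370],None,fx=3.5,fy=3.5,interpolation=cv2.INTER_CUBIC))
for n,z in [("feed_bar_top",.099)]:
  for d in bot.outline_of("wrist",n):
    w=wrist_plane(d["position"],z,s);print(n,round(d["conf"],2),np.round(d["position"]),w,shift([*w[:2],.112],s))
E
```

```text
8.975 [ 0.4307 -0.2983  0.1978] [ 0.1852 -0.4003  0.3995]
feed_bar_top 0.58 [133. 291.] [ 0.492  -0.3223  0.099 ] [0.142  0.0843 0.214 ]
```

View pics/w5.png

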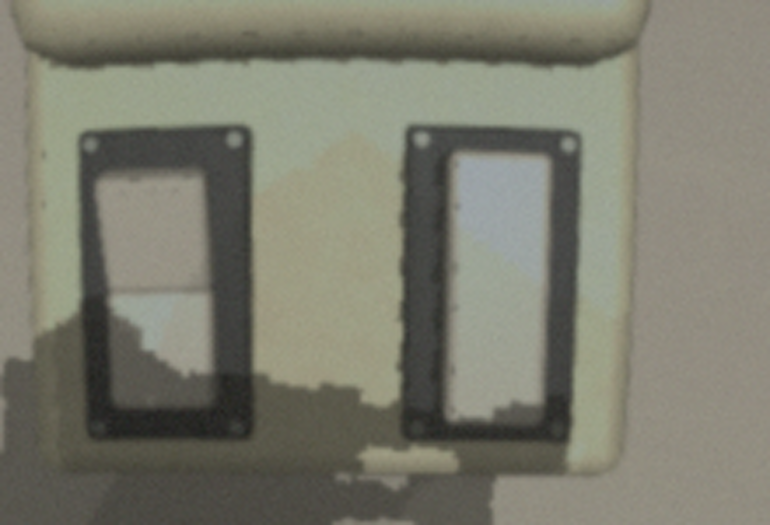

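Request:
jog_arm(steps=[[[0.07, 0.06, 0.05, 0, 0, 0, -1], [0.14, 0.084, 0.15, 0, 0, 0, -1], [0.14, 0.084, 0.2, 0, 0, 0, -1], [0.14, 0.084, 0.214, 0, 0, 0, -1], [0.14, 0.084, 0.225, 0, 0, 0, -1], [0.14, 0.084, 0.235, 0, 0, 0, -1], [0.14, 0.084, 0.235, 0, 0, 0, -1]]])

```text
clock: 9.95
tcp_pos: [0.4911, -0.324, 0.106]
tool_rot: [[0.987, 0.158, 0.001], [0.158, -0.987, -0.001], [0.001, 0.001, -1.0]]
ft_force: [0.3, 0.1, 0.5]
width: 0.0002
finger_force: 0.0
```

Request:
jog_arm(steps=[[[0, 0, 0.005, 0, 0, 0, -1], [0, 0, 0.01, 0, 0, 0, -1], [0, 0, 0.015, 0, 0, 0, -1], [0, 0, 0.02, 0, 0, 0, -1], [0, 0, 0.02, 0, 0, 0, -1]]])

```text
clock: 10.58
tcp_pos: [0.4912, -0.3241, 0.0976]
tool_rot: [[0.987, 0.158, 0.0], [0.158, -0.987, -0.0], [0.0, 0.0, -1.0]]
ft_force: [-0.9, -1.2, 5.4]
width: 0.0003
finger_force: 2.3
```

Request:
jog_arm(steps=[[[0, 0, 0.003, 0, 0, 0, -1], [0, 0, 0.006, 0, 0, 0, -1], [0, 0, 0.006, 0, 0, 0, -1], [0, 0, 0.006, 0, 0, 0, -1], [0, 0, 0.006, 0, 0, 0, -1]]])

```text
clock: 11.2
tcp_pos: [0.4912, -0.3241, 0.0954]
tool_rot: [[0.987, 0.158, 0.001], [0.158, -0.987, -0.0], [0.0, 0.001, -1.0]]
ft_force: [0.1, 0.1, 7.1]
width: 0.0004
finger_force: 3.3
```

Request:
jog_arm(steps=[[[0, 0, 0.003, 0, 0, 0, -1], [0, 0, 0.003, 0, 0, 0, -1], [0, 0, 0.003, 0, 0, 0, -1], [0, 0, 0.003, 0, 0, 0, -1]]])

```text
clock: 11.7
tcp_pos: [0.4913, -0.3242, 0.0953]
tool_rot: [[0.987, 0.158, 0.001], [0.158, -0.987, -0.001], [0.001, 0.001, -1.0]]
ft_force: [-3.8, 0.9, 14.7]
width: 0.0003
finger_force: 7.6
```

The bar is against its stop: 14.7 N, with no further travel.

```bash
python3 -c "
from plant import bot
print(bot.state()['ft_force'],bot.hand_in())"
```

```text
the job is handed in; nothing more can be done
[-3.79742065  0.8957681  14.72260492] None
```

I tipped the rocker fully over, pushed the round key in, and handed the job in with the fingers holding the feed bar against its stop at about 15 N, at 11.7 s; hand-in returned no verdict. I checked the rocker and round key by contact force and camera pictures, since joint values can't be read.

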